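# Find the softest sprung display mount and mark it

### The arm

A 7-joint arm with a two-finger parallel gripper is mounted at the origin on a cart in front of the work surface, level with it; the furniture and walls round the work are solid. World frame = base frame: x ahead of the robot, y to its left, z up, the work surface at z = 0. Lengths are in mm, angles in rad, forces in N, time in s.
With the tool pointing down it reaches from about 400 to 750 mm from the base axis. Payload 19.5 kg.
Tool frame: the origin (TCP) lies at the centre of the arm's flange, where the gripper is bolted on; the fingertips stand 173 mm ahead of it and the grasp point (between the pads) lies 155 mm ahead of it; z points along the fingers, y is the line along which they close (so a half turn about z gives the same grasp; the last joint's range is limited). The gripper opens to 85 mm and grips with 20 to 120 N. Pads are 22 mm wide; open, the fingers measure 114 mm over their backs; the gripper's body (76 mm by 85 mm) begins 54 mm behind the grasp point. The pads swing forward as they close: fully open they stand 13 mm farther back than shut.
Start: joints at [-1.343, 0.707, -0.028, 1.485, 0.022, 0.951, -0.075], TCP at [153.253, 554.192, 404.668] pointing down, gripper open.
Joint ranges: [-2.71, 2.71], [-0.32, 2.16], [-1.57, 1.52], [0, 2.45], [-1.46, 4.6], [0, 2.02], [-2.83, 2.83]. Speed limits (rad/s): [1.89, 1.89, 2.57, 2.57, 3.01, 3.01, 3.01].

### API

Orientations are given as a unit quaternion [w, x, y, z].
In Python, from station import ctrl, hand, solver, optics, ticket gives the robot as it stands. Calls block until the motion is done:
- ctrl.movep(position, orientation): joint-space move of the TCP to a pose.
- ctrl.move_linear(position, velocity=150, rot=None): straight line of the TCP; rot=None keeps the orientation; velocity is the mean speed in mm/s.
- ctrl.goto_joints(angles): joint-space move.
- hand.open_jaws() and hand.clamp(force=None): open the fingers fully, or close them until they stop; force is the grip in N (None keeps the last).
- ctrl.hold(seconds).
- solver.inverse_kinematics(position, orientation): joint angles nearest the present ones, or None.
- optics.get_image(name): name is "scene" or "top" or "wrist"; returns a dict with "image" (384x512x3 uint8, red, green, blue), "range_z" (384x512 float32, mm along the optical axis (not along the pixel's ray), 0 where there is no reading), "vfov" (degrees; the focal length in pixels is half the picture's height over the tangent of half this angle, whatever the lens; pixels are square), "cx", "cy" (the principal point, pixels), "eye" and "attitude" of the camera in the world; the wrist camera has in their place "mount" (4x4, takes a point from camera to tool coordinates, whose origin is the TCP and whose axes are the flange's). Camera axes: x right, y up, looking along -z (the intrinsics and any distortion apply to the point x, -y, -z); pixel columns grow to the right and rows downward; lengths in mm; the calibration is good to about 2 mm. A picture is of the moment at which its call begins: read the wrist's pose just before it.
A pose or a line that the arm cannot do raises ctrl.PlanningError and nothing moves.
- ticket.job_done(): hands the job in; it is judged then, once.
Readings, each from a call of its own:
- ctrl.current_clock(): time.
- ctrl.current_joints(): joint angles.
- ctrl.current_qd(): joint speeds.
- ctrl.current_tau(): joint torques, N m.
- ctrl.current_ee_pos(): TCP position.
- ctrl.current_tool_rot(): TCP orientation.
- ctrl.current_contact_force(): force on the tool from outside, world axes, zero at the start.
- ctrl.current_wrist_torque(): the same for the moment, N m.
- ctrl.current_finger_gap(): finger opening in mm.
- ctrl.current_grip_force(): force on a finger pad.
Only numpy, scipy, OpenCV 4.12 (cv2) and the standard library are available. Lean on these libraries where they do the work, as an engineer would, in place of code of your own. Each camera call takes 0.05 s, during which the arm holds its last target. There are 200 camera calls.

### The job

Three look-alike sprung display mounts stand in a row, each a wooden base with a round cork-topped pad and a red tag behind it. Working from the robot's left to its right, press each pad gently about a centimetre down with the fingertips to feel its spring and let it come back up; then push the red tag of the softest one fully down, to mark it for the fragile glass, leaving the other two tags up. Only touch and press: nothing is to be lifted, do not shift the mounts, and leave the tins, soap and mug where they are.

Things in the scene. Friction and masses are not known exactly. Their poses are not given: they have to be found in the camera images.
- stand_a: one of three outwardly identical loose display mounts, about 0.9 kg: a light wooden base 150 x 70 x 26 mm on rubber feet, carrying a round sprung pad at its -x end and a red tag at its +x end. Origin: under the base on the table, 5 mm to the -x side of the base's middle; x along the base from pad to tag (towards roughly away from the robot), z up. Pad axis at x = -30 mm, tag at x = +55 mm, both at y = 0
- pad_a_top (a point): centre of the top of the cork-topped round pad on stand_a; the pad is 52 mm across, its top 62 mm above the table when not pressed; moves with the pad
- pad_a (a joint): how far the pad of stand_a is pressed down, m: 0 at rest, 0.020 at its stop; springs back when released. Every pad starts to give at about 0.8 N and then resists in proportion to depth; the three springs differ clearly (the softest has less than half the stiffness of the next; the hardest needs about 11 N for 10 mm and 21 N for the full 20 mm)
- tag_a_top (a point): centre of the flat top of the red tag on stand_a; the top is 16 mm (along the stand's x) by 38 mm (along its y), 60 to 64 mm above the table when up and 46 mm when fully down, then still 6 mm above the brass sleeve it slides in; moves with the tag
- tag_a (a joint): how far the red tag of stand_a is pushed down, m: 0 to 0.004 at the start (up), 0.018 fully down on its stop; slides straight down against about 2.5 N of friction and stays where it is left
- stand_b: one of three outwardly identical loose display mounts, about 0.9 kg: a light wooden base 150 x 70 x 26 mm on rubber feet, carrying a round sprung pad at its -x end and a red tag at its +x end. Origin: under the base on the table, 5 mm to the -x side of the base's middle; x along the base from pad to tag (towards roughly away from the robot), z up. Pad axis at x = -30 mm, tag at x = +55 mm, both at y = 0
- pad_b_top (a point): centre of the top of the cork-topped round pad on stand_b; the pad is 52 mm across, its top 62 mm above the table when not pressed; moves with the pad
- pad_b (a joint): how far the pad of stand_b is pressed down, m: 0 at rest, 0.020 at its stop; springs back when released. Every pad starts to give at about 0.8 N and then resists in proportion to depth; the three springs differ clearly (the softest has less than half the stiffness of the next; the hardest needs about 11 N for 10 mm and 21 N for the full 20 mm)
- tag_b_top (a point): centre of the flat top of the red tag on stand_b; the top is 16 mm (along the stand's x) by 38 mm (along its y), 60 to 64 mm above the table when up and 46 mm when fully down, then still 6 mm above the brass sleeve it slides in; moves with the tag
- tag_b (a joint): how far the red tag of stand_b is pushed down, m: 0 to 0.004 at the start (up), 0.018 fully down on its stop; slides straight down against about 2.5 N of friction and stays where it is left
- stand_c: one of three outwardly identical loose display mounts, about 0.9 kg: a light wooden base 150 x 70 x 26 mm on rubber feet, carrying a round sprung pad at its -x end and a red tag at its +x end. Origin: under the base on the table, 5 mm to the -x side of the base's middle; x along the base from pad to tag (towards roughly away from the robot), z up. Pad axis at x = -30 mm, tag at x = +55 mm, both at y = 0
- pad_c_top (a point): centre of the top of the cork-topped round pad on stand_c; the pad is 52 mm across, its top 62 mm above the table when not pressed; moves with the pad
- pad_c (a joint): how far the pad of stand_c is pressed down, m: 0 at rest, 0.020 at its stop; springs back when released. Every pad starts to give at about 0.8 N and then resists in proportion to depth; the three springs differ clearly (the softest has less than half the stiffness of the next; the hardest needs about 11 N for 10 mm and 21 N for the full 20 mm)
- tag_c_top (a point): centre of the flat top of the red tag on stand_c; the top is 16 mm (along the stand's x) by 38 mm (along its y), 60 to 64 mm above the table when up and 46 mm when fully down, then still 6 mm above the brass sleeve it slides in; moves with the tag
- tag_c (a joint): how far the red tag of stand_c is pushed down, m: 0 to 0.004 at the start (up), 0.018 fully down on its stop; slides straight down against about 2.5 N of friction and stays where it is left
- red_tin: loose candle tin with a red band, 64 mm across, 45 mm tall; bystander. Origin at the centre of its underside
- blue_tin: loose candle tin with a blue band, 64 mm across, 45 mm tall; bystander. Origin at the centre of its underside
- soap: loose cream-coloured wrapped soap bar, 52 x 78 x 26 mm; bystander. Origin at the centre of its underside
- cream_mug: loose cream mug, 78 x 109 mm with its handle, 84 mm tall; bystander. Origin at the centre of its underside

How it is judged (in metres and radians):
On the way, in this order (a step that is already met when the one before it is completed fails the run):
1. the left pad is pressed down by the fingers (more than 6 mm) (((world y of pad_a_top above 0.12 m and value of joint pad_a above 0.006 m and contact force between the fingers and stand_a above 0.5 N) or (world y of pad_b_top above 0.12 m and value of joint pad_b above 0.006 m and contact force between the fingers and stand_b above 0.5 N) or (world y of pad_c_top above 0.12 m and value of joint pad_c above 0.006 m and contact force between the fingers and stand_c above 0.5 N))), for 0.05 s.
2. then the middle pad is pressed down by the fingers (more than 6 mm) (((world y of pad_a_top between -0.08 and 0.12 m and value of joint pad_a above 0.006 m and contact force between the fingers and stand_a above 0.5 N) or (world y of pad_b_top between -0.08 and 0.12 m and value of joint pad_b above 0.006 m and contact force between the fingers and stand_b above 0.5 N) or (world y of pad_c_top between -0.08 and 0.12 m and value of joint pad_c above 0.006 m and contact force between the fingers and stand_c above 0.5 N))), for 0.05 s.
3. then the right pad is pressed down by the fingers (more than 6 mm) (((world y of pad_a_top below -0.08 m and value of joint pad_a above 0.006 m and contact force between the fingers and stand_a above 0.5 N) or (world y of pad_b_top below -0.08 m and value of joint pad_b above 0.006 m and contact force between the fingers and stand_b above 0.5 N) or (world y of pad_c_top below -0.08 m and value of joint pad_c above 0.006 m and contact force between the fingers and stand_c above 0.5 N))), for 0.05 s.
4. then the tag of the softest mount is pushed fully down (value of joint tag_c above 0.0155 m), for 0.1 s.
At the end, for the whole second after the job is handed in: The softest mount's tag is fully down (more than 15.5 of 18 mm), the other two tags are up (less than 8 mm down), all pads have sprung back (within 2 mm), the mounts stand at rest within 30 mm of where they were, and the tins, soap and mug stand within 30 mm of where they were (value of joint tag_c above 0.0155 m and value of joint each of tag_a, tag_b below 0.008 m and value of joint each of pad_a, pad_b, pad_c below 0.002 m and distance of each of stand_a, stand_b, stand_c, red_tin, blue_tin, soap, cream_mug from where it was at the start of the episode below 0.03 m and angle between each of stand_a, stand_b, stand_c's own z axis and vertical below 0.1 rad and linear speed of each of stand_a, stand_b, stand_c below 0.02 m/s and angle between each of red_tin, blue_tin, soap, cream_mug's own z axis and vertical below 0.2 rad); the robot touches nothing.
It fails at once if the tag of a mount that is not the softest is pushed down (more than 8 mm) (value of joint any of tag_a, tag_b above 0.008 m).
It fails at once if a mount is lifted (10 mm), tipped or shifted (more than 30 mm) (distance of any of stand_a, stand_b, stand_c from where it was at the start of the episode above 0.03 m or height (world z) of any of stand_a, stand_b, stand_c above 0.01 m or angle between any of stand_a, stand_b, stand_c's own z axis and vertical above 0.15 rad).
It fails at once if a tin, the soap or the mug is moved more than 30 mm, lifted (12 mm) or tipped (distance of any of red_tin, blue_tin, soap, cream_mug from where it was at the start of the episode above 0.03 m or height (world z) of any of red_tin, blue_tin, soap, cream_mug above 0.012 m or angle between any of red_tin, blue_tin, soap, cream_mug's own z axis and vertical above 0.25 rad).
It fails at once if a pad is pressed roughly (more than 30 N) ((value of joint pad_a above 0.003 m and contact force between any of the arm, the fingers and stand_a above 30 N) or (value of joint pad_b above 0.003 m and contact force between any of the arm, the fingers and stand_b above 30 N) or (value of joint pad_c above 0.003 m and contact force between any of the arm, the fingers and stand_c above 30 N)).
It also fails if it takes over 54 s, if anything falls off the work surface, if the arm or the gripper's body presses on something with over 40 N, if the wrist force passes 120 N, or if a joint passes its speed limit or range.

## Working session

There is one attempt and no reset: what is moved stays moved. The work goes in short steps, each a Python script; the robot and the scene stay as the last script left them, time stands still between calls to the robot, and variables do not carry over. Pictures are saved under pics/ and viewed, at most 10 in all, crops included, and the job is handed in when it is done.

```bash
mkdir -p pics; ls; python3 - <<'E'
from station import ctrl, hand, solver, optics, ticket
import cv2, numpy as np
print(ctrl.current_clock(),ctrl.current_ee_pos(),ctrl.current_tool_rot(),ctrl.current_contact_force())
ims=[]
for n in ("top","scene"):
    d=optics.get_image(n); np.save(f"{n}.npy",d,allow_pickle=True)
    cv2.imwrite(f"pics/{n}.png",d["image"][:,:,::-1])
    print(n,{k:v for k,v in d.items() if k not in("image","range_z")})
E
```

```text
pics
0.0 [153.21872183 554.13148507 404.22077244] [-6.67844305e-05  1.34460332e-01  9.90918814e-01 -5.64075542e-04] [ 0.31194258 -0.37921889 -1.13820236]
top {'vfov': 50.262671445117874, 'cx': 246.94046544750515, 'cy': 194.62741251944487, 'eye': array([ 448.94171994,  -34.78024789, 1290.30074522]), 'attitude': array([ 0.71394561,  0.04493934, -0.0479479 , -0.69711055])}
scene {'vfov': 56.159552526649456, 'cx': 253.70759174138882, 'cy': 189.69127921848605, 'eye': array([  71.98991072, -459.48068075,  787.40588482]), 'attitude': array([ 0.84890225,  0.33360894, -0.15522214, -0.37944188])}
```

View pics/top.png

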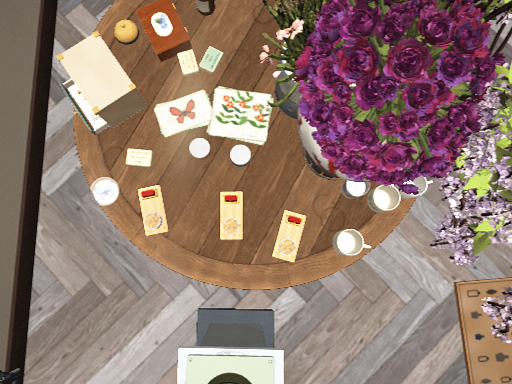

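View pics/scene.png

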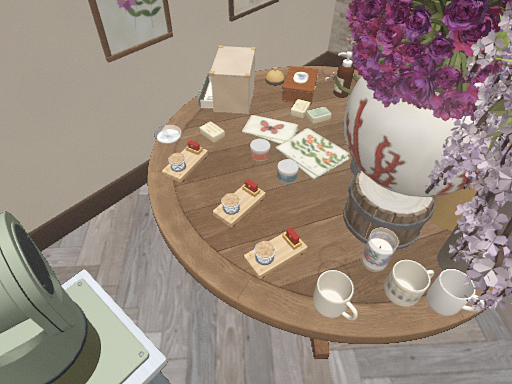

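The top view shows the three mounts at about (152,210), (231,215) and (289,236), with pads nearer the robot and red tags behind. A mug stands at (348,241) and a tealight/dish at (105,191). I'll localise the tags by colour and the pads by depth.

```bash
cat > h.py <<'E'
import numpy as np, cv2
from scipy.spatial.transform import Rotation as R
def cloud(d,Rw=None,t=None):
    z=d["range_z"].astype(float); H,W=z.shape; f=H/2/np.tan(np.radians(d["vfov"]/2))
    v,u=np.mgrid[:H,:W]
    P=np.stack([(u-d["cx"])/f*z,-(v-d["cy"])/f*z,-z],-1)
    if Rw is None:
        q=d["attitude"]; Rw=R.from_quat(np.r_[q[1:],q[0]]).as_matrix(); t=d["eye"]
    return P@Rw.T+t
def redmask(im):
    im=im.astype(int); return ((im[...,0]>110)&(im[...,1]<60)&(im[...,2]<60)).astype(np.uint8)
E
python3 - <<'E'
import numpy as np,cv2
from h import *
for n in("top","scene"):
    d=np.load(n+".npy",allow_pickle=True).item(); P=cloud(d); m=redmask(d["image"])
    k,l,s,c=cv2.connectedComponentsWithStats(m)
    z=P[...,2]; ok=d["range_z"]>0
    print(n,"table z",np.median(z[ok&(abs(z)<30)]))
    for i in range(1,k):
        if s[i,4]<12 or s[i,4]>400: continue
        q=P[(l==i)&ok]; 
        if len(q)==0: continue
        tz=np.percentile(q[:,2],80); q2=q[q[:,2]>tz-8]
        if not(200<q[:,0].mean()<800 and 30<tz<100): continue
        t=q2.mean(0)
        near=ok&(np.hypot(P[...,0]-t[0],P[...,1]-t[1])<130)&(P[...,0]<t[0]-40)&(abs(z-62)<8)
        p=P[near]
        lo=ok&(np.hypot(P[...,0]-t[0],P[...,1]-t[1])<150)&(abs(z-26)<7); b=P[lo]
        print(c[i].round(),s[i,4],"tag",t.round(1),"pad",np.median(p,0).round(1),((p.max(0)+p.min(0))/2).round(1),np.ptp(p,0).round(),len(p),"base",b.mean(0).round(),np.ptp(b,0).round())
E
```

```text
top table z 1.6373607843981972
[148. 193.] 48 tag [609.8 263.7  60.5] pad [527.7 245.   62.5] [528.2 245.6  61.6] [49. 49. 15.] 232 base [618. 274.  26.] [270. 201.  14.]
[230. 198.] 50 tag [600.8  11.7  62.3] pad [516.   10.3  62.9] [517.1  10.6  62.2] [51. 48. 13.] 227 base [554.  11.  27.] [243.  82.  14.]
[294. 219.] 53 tag [ 539.8 -181.    63.7] pad [ 459.4 -160.7   62.3] [ 458.6 -160.    62.4] [51. 51. 15.] 232 base [ 493. -170.   27.] [156. 203.  14.]
scene table z 2.302360768112294
[196. 148.] 15 tag [609.  250.   48.3] pad [524.5 241.9  63.4] [526.5 244.2  61.2] [48. 51. 13.] 180 base [600. 263.  27.] [270. 192.  14.]
[251. 187.] 28 tag [595.6   7.1  52.6] pad [512.9   5.9  63.6] [514.7   7.9  60.8] [47. 50. 13.] 238 base [552.  -2.  27.] [262.  89.  14.]
[293. 239.] 48 tag [ 532.7 -189.3   55.7] pad [ 455.5 -164.8   63.3] [ 462.3 -224.    61. ] [ 60. 176.  14.] 337 base [ 480. -185.   27.] [150. 217.  14.]
```

Pad–tag distances come out at 84.2, 84.8 and 83 mm against 85 expected, and heights at 62–64 mm, so these are consistent. I'll press the left pad, and check the bouquet clearance for later.

```bash
cat >> h.py <<'E'
from station import ctrl, hand
PAD=dict(L=(527,245),M=(516,10),R=(459,-161)); TAG=dict(L=(609,263),M=(600,11),R=(539,-182))
def quat(k):
    a=np.subtract(TAG[k],PAD[k]); h=np.pi/2+np.arctan2(a[1],a[0])/2
    return [0,np.cos(h),np.sin(h),0]
def force(n=6):
    fs=[]
    for _ in range(n): ctrl.hold(0.03); fs.append(ctrl.current_contact_force())
    return np.mean(fs,0)
def press(xy,ztop,depth,fmax,step=2,start=10):
    """guarded descent: tip from ztop+start until depth below first contact or fmax"""
    ctrl.move_linear([*xy,ztop+start+173],80); ctrl.hold(.2); b=force(10); z=ztop+start; z0=None; log=[]
    while z>ztop-depth-6:
        z-=step; ctrl.move_linear([*xy,z+173],30)
        f=(force()-b)[2]; zt=ctrl.current_ee_pos()[2]-173; log.append((round(zt,1),round(f,2)))
        if z0 is None and f>0.7: z0=zt
        if f>fmax or (z0 is not None and z0-zt>=depth-.5): break
    print("t",ctrl.current_clock(),"contact",z0,log)
    return log
E
python3 - <<'E'
from h import *
d=np.load("top.npy",allow_pickle=True).item();P=cloud(d);z=P[...,2];ok=(d["range_z"]>0)
m=ok&(z>130)&(P[...,0]>250)&(P[...,0]<900)&(P[...,1]<400)
q=P[m]; 
for ya in range(-500,400,50):
    s=q[(q[:,1]>ya)&(q[:,1]<ya+50)]
    if len(s): print(ya,"xmin",s[:,0].min().round(),"z",s[s[:,0].argmin(),2].round(),end="; ")
print()
hand.clamp(20); print(ctrl.current_finger_gap(),ctrl.current_clock())
ctrl.movep([*PAD["L"],173+62+50],quat("L"))
print(ctrl.current_clock(),ctrl.current_ee_pos())
press(PAD["L"],62,10,16)
print(ctrl.current_ee_pos())
ctrl.move_linear([*PAD["L"],173+62+50],150); print(ctrl.current_clock())
E
```

```text
-500 xmin 298.0 z 542.0; -450 xmin 374.0 z 642.0; -400 xmin 543.0 z 602.0; -350 xmin 555.0 z 555.0; -300 xmin 564.0 z 593.0; -250 xmin 579.0 z 576.0; -200 xmin 610.0 z 559.0; -150 xmin 663.0 z 600.0; -100 xmin 771.0 z 349.0; 250 xmin 898.0 z 151.0; 300 xmin 864.0 z 156.0; 350 xmin 824.0 z 158.0; 
-0.14571208565323424 0.8667
2.6833 [526.57197835 246.01591747 285.23879594]
t 8.3667 contact 62.05417880051834 [(np.float64(70.0), np.float64(0.27)), (np.float64(68.0), np.float64(0.09)), (np.float64(66.0), np.float64(0.39)), (np.float64(64.0), np.float64(0.34)), (np.float64(62.1), np.float64(1.22)), (np.float64(60.1), np.float64(3.23)), (np.float64(58.0), np.float64(5.83)), (np.float64(56.1), np.float64(7.21)), (np.float64(54.2), np.float64(9.16)), (np.float64(52.3), np.float64(10.97))]
[527.04339076 245.03385802 225.30964518]
8.9167
```

Left pad: contact at 62 mm and about 1.0 N/mm, so this is the hardest. Next are the middle and right pads.

```bash
python3 - <<'E'
from h import *
for k in "MR":
    p=PAD[k]
    ctrl.movep([*p,173+62+50],quat(k))
    l=press(p,62,11,16,start=6)
    ctrl.move_linear([*p,173+62+50],150)
    if l[-1][0]>54: print("short press"); break
print(ctrl.current_clock())
E
```

```text
t 15.1333 contact 62.02755141392484 [(np.float64(66.0), np.float64(0.36)), (np.float64(64.0), np.float64(0.27)), (np.float64(62.0), np.float64(1.24)), (np.float64(60.0), np.float64(1.81)), (np.float64(58.0), np.float64(2.41)), (np.float64(56.0), np.float64(2.86)), (np.float64(54.0), np.float64(3.67)), (np.float64(52.0), np.float64(3.67)), (np.float64(50.1), np.float64(4.69))]
t 21.7333 contact 62.04573026202257 [(np.float64(66.0), np.float64(0.07)), (np.float64(64.0), np.float64(-0.2)), (np.float64(62.0), np.float64(1.14)), (np.float64(60.0), np.float64(2.61)), (np.float64(58.1), np.float64(3.52)), (np.float64(56.1), np.float64(4.85)), (np.float64(54.1), np.float64(6.14)), (np.float64(52.1), np.float64(7.18)), (np.float64(50.2), np.float64(8.35))]
22.3
```

Slopes are about 1.0 (L), 0.28 (M) and 0.6 N/mm (R), so the middle mount is clearly the softest. I'll push its tag.

```bash
python3 - <<'E'
from h import *
from station import optics
p=TAG["M"]
ctrl.movep([*p,173+62+50],quat("M"))
press(p,64,99,12,start=6) if False else None
ctrl.move_linear([*p,173+70],80); ctrl.hold(.2); b=force(10); log=[]
for z in (66,62,58,54,50,48,47,46,45.5,45,44.5,44):
    ctrl.move_linear([*p,z+173],30); f=(force()-b)[2]
    log.append((round(float(ctrl.current_ee_pos()[2])-173,1),round(float(f),1)))
    if f>11: break
print(log); ctrl.hold(.2)
ctrl.move_linear([*p,173+120],150)
ctrl.movep([400,250,420],quat("M")); print(ctrl.current_clock())
d=optics.get_image("top");P=cloud(d);m=redmask(d["image"])
k,l,s,c=cv2.connectedComponentsWithStats(m)
for i in range(1,k):
    q=P[(l==i)]
    if s[i,4]>12 and 400<q[:,0].mean()<650: print(q.mean(0).round(),np.percentile(q[:,2],80).round(1))
d0=np.load("top.npy",allow_pickle=True).item()
cv2.imwrite("pics/after.png",cv2.resize(d["image"][130:290,80:400,::-1],None,fx=2,fy=2))
E
```

```text
[(66.0, -0.2), (62.0, 0.1), (58.0, 0.0), (54.0, -0.3), (50.0, 0.3), (48.0, -0.4), (47.0, 0.4), (46.4, 9.2), (46.3, 16.6)]
30.7417
[ 633. -222.  404.] 377.7
[610. 263.  60.] 61.9
[597.  10.  72.] 48.4
[ 540. -181.   63.] 65.1
```

View pics/after.png

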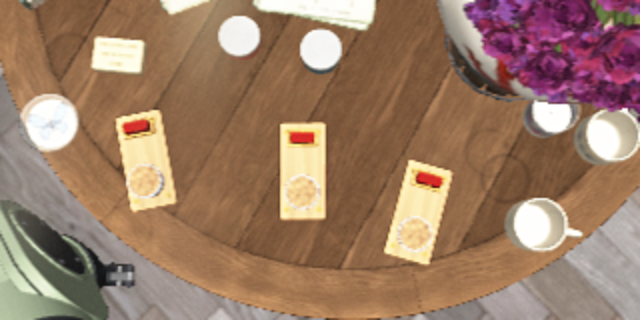

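The cropped view shows the middle tag (300,138) seated lower in its sleeve. Depth puts it at about 47 mm, and the fingertips met a hard stop at 46.3 mm. The left (137,126) and right (430,180) tags are still up at 62 and 65 mm. All mounts, the tins and the mug are where they were, and the arm is clear at the left.

```bash
python3 -c "
from station import ticket,ctrl
print(ctrl.current_clock(),ticket.job_done())"
```

```text
the job is handed in; nothing more can be done
30.7917 None
```

I pressed the three pads left to right, found the middle mount softest (about 0.28 N/mm, against 1.0 left and 0.6 right), pushed its tag down to its stop, left the other two tags up, and handed the job in at 30.8 s; no verdict came back.

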